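# Cover the stacked sample plates with the matching chamfered cover

### The job

The samples on the bench are light-sensitive: put the grey cover with two cut corners on top of the stack of white sample plates, with its cut corners over the stack's cut corners, so that its skirt drops round the raised deck and it sits level and fully down. Set it down gently rather than dropping it, and leave the smaller square-cornered cover alone.

Things in the scene. Friction and masses are not known exactly. Their poses are not given: they have to be found in the camera images.
- cover: The cover to use: grey plastic lid, 132 (x) by 90 (y) by 18 mm, 0.07 to 0.13 kg, open below (3 mm skirt, 14 mm deep). Its two +x corners are cut 22 mm at 45 degrees, the -x ones square. Lift rib on top in the middle, 60 mm long (x), 18 mm thick (y), from 18 to 50 mm above the underside: grip it across y from above. Origin: centre of the underside, z up; it lies upright.
- cover_cut_end (a point): Point on the cover: middle of the top edge of its short end between the two cut corners, 66 mm from the cover's origin along its +x and 18 mm up.
- plate: Two white 132 (x) by 90 (y) mm plates stacked in a fixed nest, +x corners cut like the cover's. Flat shoulder 34 mm up, where the skirt rests; deck with wells rises to 46 mm, sides sloping (118x76 mm foot, 100x58 top): a cover within 9 mm slides home with 4 mm play. Seated cover: origin 34 mm above this one, same yaw. Nest 156x114 mm, posts 20 mm high. Origin: underside centre on bench, z up.
- square_cover: The wrong cover, to leave alone: same grey plastic and build but smaller, 96 (x) by 68 (y) by 18 mm, four square corners, lift rib 46 mm long (x), 18 mm thick, up to 50 mm. Origin: centre of the underside, z up.
Mind the look-alikes: they are no part of the job. What is shaped like the cover but pink or yellow is not meant.

How it is judged:
At the end, for the whole second after the job is handed in: The cut-cornered cover rests still on the plate stack: centre within 12 mm of the stack's, underside within 4 mm of the shoulder height, level within 5 degrees, yaw within 10 degrees, cut corners over cut corners; the square-cornered cover is within 30 mm of its start (horizontal distance between cover and plate below 0.012 m and z of cover in the frame of plate between 0.03 and 0.038 m and angle between the x axis of cover and the x axis of plate, either way round below 0.18 rad and x of cover_cut_end in the frame of plate above 0.04 m and angle between cover's own z axis and vertical below 0.09 rad and linear speed of cover below 0.02 m/s and distance of square_cover from where it was at the start of the episode below 0.03 m); the robot touches nothing.
It fails at once if the square-cornered cover is moved more than 30 mm (distance of square_cover from where it was at the start of the episode above 0.03 m).
It fails at once if the cover is dropped or slammed onto the plates (over 0.5 m/s) (horizontal distance between cover and plate below 0.05 m and z of cover in the frame of plate below 0.055 m and linear speed of cover above 0.5 m/s).
It also fails if it takes over 42 s, if anything falls off the work surface, if the arm or the gripper's body presses on something with over 40 N, if the wrist force passes 120 N, or if a joint passes its speed limit or range.

### The arm

A 6-joint arm with a two-finger parallel gripper is mounted at the origin on the work surface. World frame = base frame: x ahead of the robot, y to its left, z up, the work surface at z = 0. Lengths are in m, angles in rad, forces in N, time in s.
With the tool pointing down it reaches from about 0.35 to 0.775 m from the base axis. Payload 5.5 kg.
Tool frame: the origin (TCP) lies midway between the tips of the shut fingers; the grasp point (between the pads) lies 19 mm behind it (env.grip_point_offset is the z of the grasp point in the tool frame, in m); z points along the fingers, y is the line along which they close (so a half turn about z gives the same grasp; the last joint's range is limited). The gripper opens to 85 mm and grips with 20 to 120 N. Pads are 22 mm wide; open, the fingers measure 114 mm over their backs; the gripper's body (76 mm by 85 mm) begins 54 mm behind the grasp point. The pads swing forward as they close: fully open they stand 13 mm farther back than shut.
Start: joints at [-1.419, 0.313, 0.046, 1.304, 0, 1.431], TCP at [0.165, -0.551, 0.231] pointing down, gripper open.
Joint ranges: [-2.76, 2.76], [-0.86, 1.69], [-1.03, 1.26], [-2.2, 2.34], [-1.47, 1.5], [-3.14, 3.14]. Speed limits (rad/s): [2.57, 2.57, 3.14, 3.14, 3.14, 3.14].

### API

Orientations are given as a unit quaternion [w, x, y, z].
In Python, from station import env, eyes gives the robot as it stands. Calls block until the motion is done:
- env.move_ptp(position, orientation): joint-space move of the TCP to a pose.
- env.servo_line(position, rate=0.15, rot=None, stop_force=None): straight line of the TCP; rot=None keeps the orientation; rate is the mean speed in m/s. With stop_force (N) it stops when the force on the tool has changed by that much, and returns True; else False.
- env.set_joints(angles): joint-space move.
- env.gripper_to(opening, effort=None): finger opening in m; effort is the grip in N (None keeps the last); returns when the fingers have stopped.
- env.sleep(seconds).
- env.solve_ik(position, orientation): joint angles nearest the present ones, or None.
- eyes.camera(name): name is "scene" or "top" or "wrist"; returns a dict with "color" (480x640x3 uint8, blue, green, red), "intrinsics" (3x3 intrinsics, pixels), "k1" (the pictures are not rectified: a ray, as slopes to the right and down, at radius r is drawn at 1 + k1 r^2 times it, then the intrinsics apply), "cam_to_world" (4x4, takes a point from camera to world coordinates). Camera axes: x right, y down, z forward; pixel columns grow to the right and rows downward; lengths in m; the calibration is good to about 2 mm. A picture is of the moment at which its call begins. There is no depth.
A pose or a line that the arm cannot do raises env.IKError and nothing moves.
- env.hand_in(): hands the job in; it is judged then, once.
Readings, each from a call of its own:
- env.current_time_s(): time.
- env.current_joint_pos(): joint angles.
- env.current_qd(): joint speeds.
- env.current_effort(): joint torques, N m.
- env.current_ee_pos(): TCP position.
- env.current_tool_rot(): TCP orientation.
- env.current_force(): force on the tool from outside, world axes, zero at the start.
- env.current_moment(): the same for the moment, N m.
- env.current_width(): finger opening in m.
- env.current_grip_force(): force on a finger pad.
Only numpy, scipy, OpenCV 4.12 (cv2) and the standard library are available. Lean on these libraries where they do the work, as an engineer would, in place of code of your own. Each camera call takes 0.05 s, during which the arm holds its last target. There are 200 camera calls.

## Working session

There is one attempt and no reset: what is moved stays moved. The work goes in short steps, each a Python script; the robot and the scene stay as the last script left them, time stands still between calls to the robot, and variables do not carry over. Pictures are saved under pics/ and viewed, at most 10 in all, crops included, and the job is handed in when it is done.

```bash
mkdir -p pics; cat > h.py <<'E'
import numpy as np, cv2
from station import env, eyes
def ray(c,uv):
    K=c["intrinsics"];p=np.array([(uv[0]-K[0,2])/K[0,0],(uv[1]-K[1,2])/K[1,1]])
    q=p.copy()
    for _ in range(20): q=p/(1+c["k1"]*(q@q))
    T=np.array(c["cam_to_world"]);return T[:3,3],T[:3,:3]@np.array([q[0],q[1],1])
def on_plane(c,uv,z):
    o,d=ray(c,uv);return o+d*(z-o[2])/d[2]
E
python3 - <<'E'
from h import *
import pickle
for n in ("top","scene"):
    c=eyes.camera(n);cv2.imwrite(f"pics/{n}0.png",c["color"]);pickle.dump(dict(c),open(n+".pkl","wb"))
    print(n,c["k1"],np.round(c["cam_to_world"],3).tolist(),c["intrinsics"][0,0])
E
```

```text
top -0.19179432093788648 [[-0.01, -0.996, 0.091, 0.429], [-1.0, 0.01, -0.004, 0.051], [0.003, -0.091, -0.996, 1.004], [0.0, 0.0, 0.0, 1.0]] 594.3938485603184
scene 0.03695860734283997 [[0.727, 0.549, -0.413, 0.919], [0.687, -0.582, 0.435, -0.372], [-0.002, -0.6, -0.8, 0.833], [0.0, 0.0, 0.0, 1.0]] 545.6784076926485
```

View pics/top0.png

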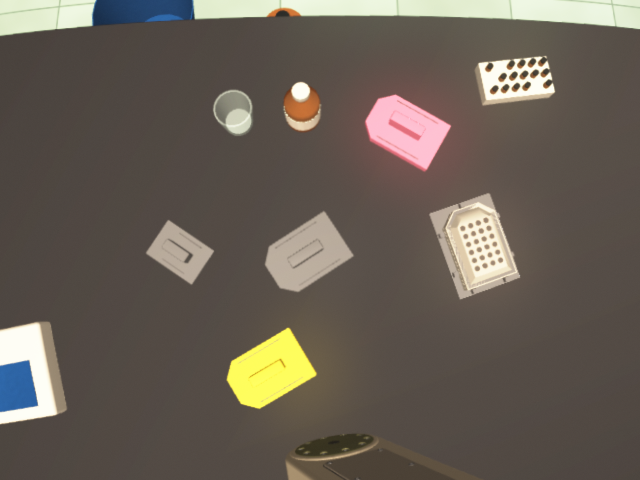

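View pics/scene0.png

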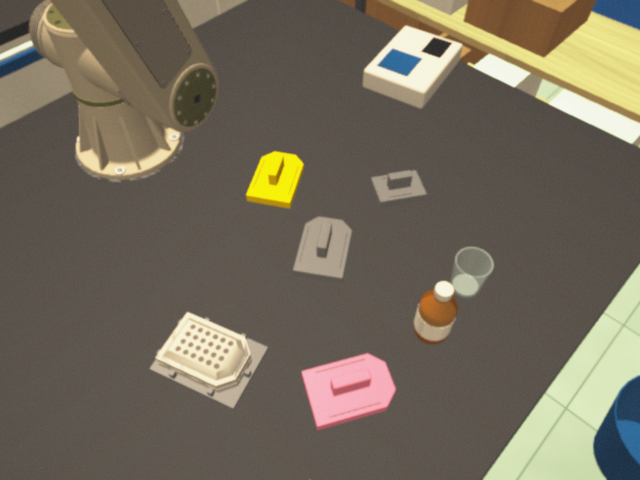

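```bash
python3 - <<'E'
import pickle;from h import *
c=pickle.load(open("top.pkl","rb"));im=c["color"]
hsv=cv2.cvtColor(im,cv2.COLOR_BGR2HSV)
out=cv2.resize(im[180:320,130:540],None,fx=1.9,fy=1.9,interpolation=cv2.INTER_CUBIC)
def tr(p): return ((np.array(p,float)-[130,180]+.5)*1.9).astype(int)
for nm,(x0,y0,x1,y1),lo,z in (("square",(135,210,225,295),75,.018),("cover",(255,200,365,300),75,.018),("plate",(425,185,530,305),165,.034)):
    m=np.zeros(im.shape[:2],np.uint8);m[y0:y1,x0:x1]=(hsv[y0:y1,x0:x1,2]>lo)*255
    m=cv2.morphologyEx(m,cv2.MORPH_CLOSE,np.ones((5,5)))
    k=max(cv2.findContours(m,cv2.RETR_EXTERNAL,cv2.CHAIN_APPROX_NONE)[0],key=cv2.contourArea)
    h=cv2.convexHull(k)[:,0].astype(float)
    P=np.array([on_plane(c,u,z)[:2] for u in h])
    r=cv2.minAreaRect((P*1000).astype(np.float32));print(nm,cv2.contourArea(k),r)
    ap=cv2.approxPolyDP(cv2.convexHull(k),3.5,True)[:,0]
    print(ap.tolist(),[np.round(on_plane(c,u,z)[:2]*1000).tolist() for u in ap])
    cv2.polylines(out,[np.array([tr(p) for p in ap])],True,(0,255,0),1)
# wells
m=np.zeros(im.shape[:2],np.uint8);m[205:285,450:515]=(hsv[205:285,450:515,2]<150)*255
n,l,s,ce=cv2.connectedComponentsWithStats(m)
w=[ce[i] for i in range(1,n) if 6<s[i,4]<60 and max(s[i,2:4])<10]
W=np.array([on_plane(c,u,.046)[:2]*1000 for u in w],np.float32);print(len(w),cv2.minAreaRect(W),W.mean(0))
for p in w: cv2.circle(out,tuple(int(t) for t in tr(p)),3,(0,0,255),1)
cv2.imwrite("pics/crop1.png",out)
E
```

```text
square 7476.0 ((519.3060302734375, 291.83941650390625), (155.8917694091797, 143.40472412109375), 89.84183502197266)
[[224, 210], [224, 294], [135, 294], [135, 210]] [[589.0, 215.0], [447.0, 214.0], [448.0, 367.0], [591.0, 370.0]]
cover 10791.0 ((520.9963989257812, 71.33616638183594), (183.6210479736328, 166.28182983398438), 89.4091567993164)
[[364, 200], [364, 299], [255, 299], [255, 200]] [[603.0, -21.0], [437.0, -19.0], [439.0, 162.0], [605.0, 162.0]]
plate 5611.0 ((523.93115234375, -204.998779296875), (150.95777893066406, 112.30852508544922), 18.186540603637695)
[[489, 194], [519, 277], [460, 298], [430, 214]] [[610.0, -232.0], [469.0, -278.0], [436.0, -176.0], [576.0, -130.0]]
2 ((526.4429931640625, -212.55545043945312), (141.95892333984375, 0.0), -149.646728515625) [ 526.443   -212.55545]
```

View pics/crop1.png

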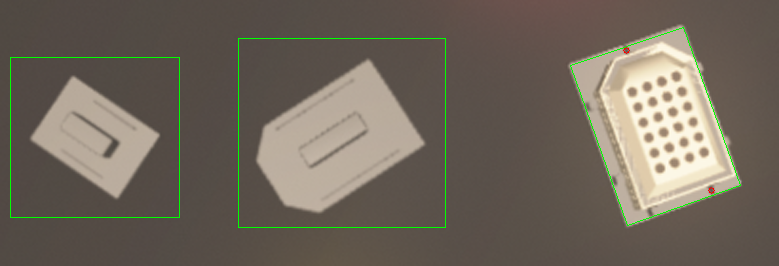

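The crop shows three things. The four-square-cornered small cover is at (180,252). The larger grey cover at (309,252) has two cut corners at its left/lower-left end, so it is the one meant; pink (408,130) and yellow (272,368) are look-alikes. The plate stack is at (480,245), cut end up. The cover threshold was too low, so I'm refining it.

```bash
python3 - <<'E'
import pickle;from h import *
c=pickle.load(open("top.pkl","rb"));im=c["color"]
V=im.max(2)
out=cv2.resize(im[180:320,130:540],None,fx=1.9,fy=1.9,interpolation=cv2.INTER_CUBIC)
def tr(p): return ((np.array(p,float)-[130,180]+.5)*1.9).astype(int)
for nm,(x0,y0,x1,y1),lo,z in (("square",(135,210,225,295),0,.018),("cover",(255,200,365,300),0,.018),("nest",(425,185,530,305),140,.005),("plate",(425,185,530,305),212,.034)):
    s=V[y0:y1,x0:x1]
    if not lo: lo,_=cv2.threshold(s.copy(),0,255,cv2.THRESH_OTSU)
    m=np.zeros(V.shape,np.uint8);m[y0:y1,x0:x1]=(s>lo)*255
    m=cv2.morphologyEx(m,cv2.MORPH_CLOSE,np.ones((3,3)))
    k=max(cv2.findContours(m,cv2.RETR_EXTERNAL,cv2.CHAIN_APPROX_NONE)[0],key=cv2.contourArea)
    P=np.array([on_plane(c,u,z)[:2] for u in k[:,0].astype(float)])
    print(nm,lo,np.round(np.hstack([np.ravel(q) for q in cv2.minAreaRect((P*1000).astype(np.float32))]),1))
    ap=cv2.approxPolyDP(cv2.convexHull(k),3,True)[:,0]
    print(ap.tolist(),[np.round(on_plane(c,u,z)[:2]*1000).tolist() for u in ap])
    cv2.polylines(out,[np.array([tr(p) for p in ap])],True,(0,255,0),1)
s=V[208:278,455:505]
bh=cv2.morphologyEx(s,cv2.MORPH_BLACKHAT,np.ones((9,9)))
n,l,st,ce=cv2.connectedComponentsWithStats((bh>25).astype(np.uint8))
w=[ce[i]+[455,208] for i in range(1,n) if 6<st[i,4]<60 and max(st[i,2:4])<10]
W=np.array([on_plane(c,u,.046)[:2]*1000 for u in w],np.float32);print(len(w),cv2.minAreaRect(W),W.mean(0))
for p in w: cv2.circle(out,tuple(int(t) for t in tr(p)),3,(0,0,255),1)
cv2.imwrite("pics/crop2.png",out)
E
```

```text
square 131.0 [519.1 290.8  96.5  68.4  56.1]
[[168, 220], [213, 250], [192, 283], [146, 253]] [[573.0, 311.0], [521.0, 233.0], [466.0, 268.0], [517.0, 348.0]]
cover 136.0 [512.5  78.2  90.8 132.4  32.5]
[[323, 211], [352, 256], [298, 291], [279, 287], [265, 265], [269, 246]] [[585.0, 48.0], [509.0, 0.0], [452.0, 91.0], [458.0, 122.0], [495.0, 145.0], [527.0, 139.0]]
nest 140 [ 526.9 -212.7  156.   117.1   18.5]
[[488, 193], [499, 214], [519, 277], [460, 298], [429, 214]] [[617.0, -239.0], [580.0, -257.0], [471.0, -288.0], [437.0, -183.0], [581.0, -133.0]]
plate 212 [ 526.4 -211.6  133.4   91.4   18.4]
[[479, 202], [495, 211], [516, 272], [468, 289], [446, 226], [454, 210]] [[596.0, -214.0], [581.0, -241.0], [478.0, -273.0], [451.0, -190.0], [556.0, -156.0], [583.0, -171.0]]
27 ((535.2797241210938, -208.1309814453125), (100.66899871826172, 64.85714721679688), 3.180898427963257) [ 527.5115  -209.99757]
```

View pics/crop2.png

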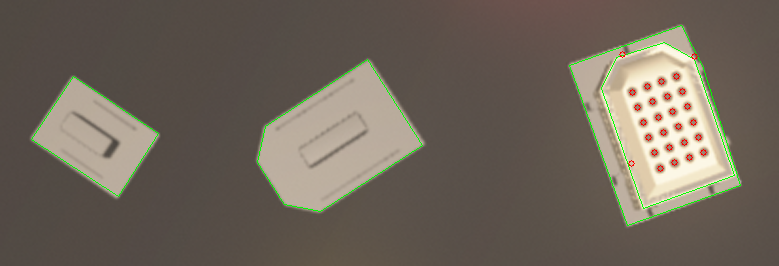

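```bash
cat >> h.py <<'E'
from scipy.spatial.transform import Rotation as R
def down(yaw):  # tool x along yaw, z down
    x=np.array([np.cos(yaw),np.sin(yaw),0]);z=np.array([0,0,-1.])
    return R.from_matrix(np.c_[x,np.cross(z,x),z]).as_quat()[[3,0,1,2]]
C=np.array([.5125,.0782]);YC=np.radians(122.5)
P=np.array([.5265,-.212]);YP=np.radians(18.4)
E
python3 - <<'E'
from h import *
for f in (0,np.pi):
    print(f,[np.round(q,2) if q is not None else None for q in (env.solve_ik([*p,z],down(y+f)) for p,y in ((C,YC),(P,YP)) for z in (.023,.2))])
E
```

```text
0 [array([-0.  ,  0.37, -0.43,  0.78,  0.  ,  1.  ]), array([-0.  ,  0.22, -0.16,  1.19,  0.  ,  1.  ]), array([-0.52,  0.45, -0.3 ,  0.82,  0.  ,  2.3 ]), array([-0.52,  0.31, -0.04,  1.23,  0.  ,  2.3 ])]
3.141592653589793 [array([-0.  ,  0.37, -0.43,  0.78,  0.  , -2.14]), array([-0.  ,  0.22, -0.16,  1.19,  0.  , -2.14]), array([-0.52,  0.45, -0.3 ,  0.82,  0.  , -0.85]), array([-0.52,  0.31, -0.04,  1.23,  0.  , -0.85])]
```

```bash
python3 - <<'E'
from h import *
env.move_ptp([*C,.15],down(YC))
print("hit",env.servo_line([*C,.023],rate=.1,stop_force=10),env.current_ee_pos())
env.gripper_to(0.0,effort=60)
print("w",env.current_width(),env.current_grip_force())
f0=env.current_force()
env.servo_line([*C,.19],rate=.1)
print("w",env.current_width(),env.current_grip_force(),env.current_force()-np.array(f0),env.current_time_s())
env.move_ptp([*P,.19],down(YP))
print("w",env.current_width(),env.current_ee_pos(),env.current_time_s())
a=eyes.camera("scene")["color"];cv2.imwrite("pics/held.png",a)
E
```

```text
hit False [0.51308841 0.07820645 0.02360825]
w 0.017059563322124795 58.9621102809906
w 0.017064649584183283 58.47882807254791 [ 0.2927815   0.24783848 -2.12209597] 6.5167
w 0.016570693999634702 [ 0.52639571 -0.21139236  0.18975318] 7.7
```

View pics/held.png

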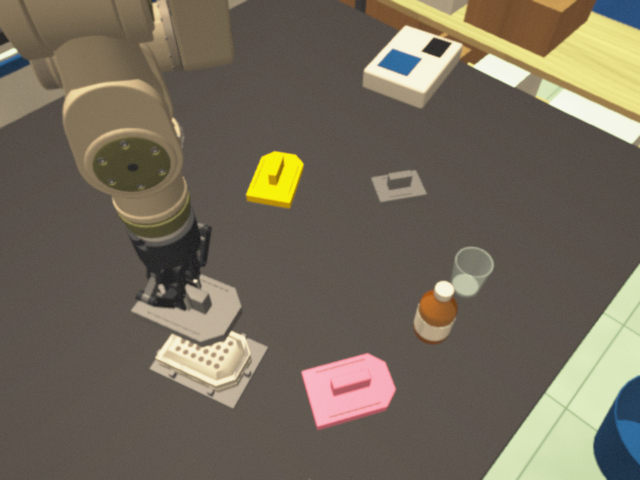

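The cover is held with its cut end (about (240,302)) toward the plate's cut end. Now checking its offset in the grip on an enlarged crop.

```bash
python3 - <<'E'
from h import *
im=cv2.imread("pics/held.png")
cv2.imwrite("pics/heldcrop.png",cv2.resize(im[260:360,115:265],None,fx=5,fy=5,interpolation=cv2.INTER_CUBIC))
E
```

```text
(no output)
```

View pics/heldcrop.png

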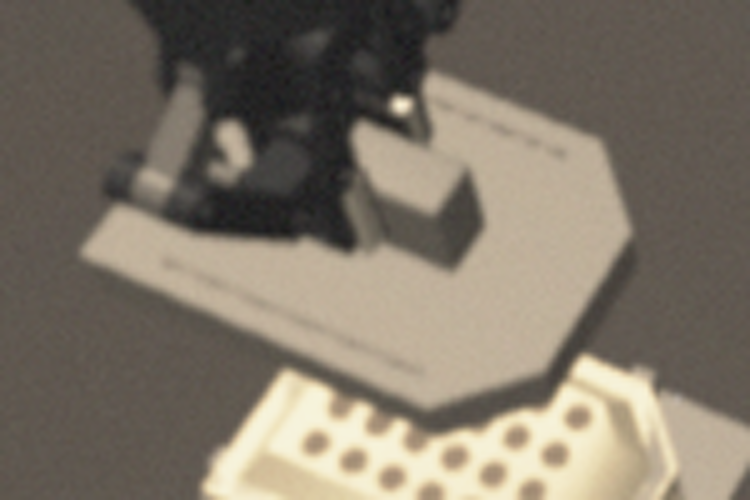

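Top-face corners in the crop: back (82,252), cut corners (430,408), (548,372), (630,235), (600,145). I'll cast these onto the top-face plane.

```bash
python3 - <<'E'
from h import *
import pickle
c=pickle.load(open("scene.pkl","rb"))
ex=np.array([(-66,-45),(44,-45),(66,-23),(66,23),(44,45)])
t=np.array(env.current_ee_pos());M=np.array([[np.cos(YP),np.sin(YP)],[-np.sin(YP),np.cos(YP)]])
for z in (.175,.185):
    Q=np.array([M@(on_plane(c,(np.array(p)+.5)/5-.5+[115,260],z)-t)[:2]*1000 for p in ((82,252),(430,408),(548,372),(630,235),(600,145))])
    print(z,np.round(Q).tolist(),(Q-ex).mean(0).round(1))
E
```

```text
0.175 [[-71.0, -42.0], [41.0, -42.0], [64.0, -20.0], [63.0, 26.0], [41.0, 48.0]] [-2.9  2.9]
0.185 [[-65.0, -45.0], [46.0, -46.0], [68.0, -24.0], [67.0, 21.0], [45.0, 43.0]] [ 1.5 -1.2]
```

The cover is held level and centred to within 2 mm at the expected height. Lowering it now.

```bash
python3 - <<'E'
from h import *
env.servo_line([*P,.085],rate=.1)
h=env.servo_line([*P,.056],rate=.03,stop_force=8)
e=np.array(env.current_ee_pos());print(h,e,env.current_force(),env.current_width(),env.current_time_s())
cv2.imwrite("pics/down.png",cv2.resize(eyes.camera("scene")["color"][240:420,100:300],None,fx=3,fy=3))
E
```

```text
True [ 0.52612454 -0.21181314  0.05726084] [0.19310335 0.98864386 4.75545752] 0.017018709961902023 9.8083
```

View pics/down.png

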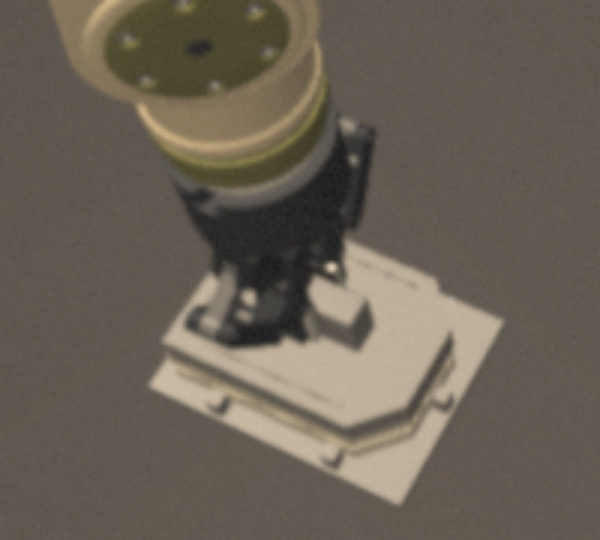

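It stopped at TCP z 57.3 mm; 57.6 was expected for a seated cover. The picture shows the cover flush over the plates. Releasing and checking.

```bash
python3 - <<'E'
from h import *
env.gripper_to(.05)
e=np.array(env.current_ee_pos());env.servo_line([e[0],e[1],.2],rate=.1)
env.move_ptp([.40,.15,.25],down(YC))
c=eyes.camera("top");im=c["color"];V=im.max(2);x0,y0,x1,y1=425,185,530,305
print(env.current_time_s(),env.current_width())
a=cv2.resize(im[y0:y1,x0:x1],None,fx=3,fy=3);b=cv2.resize(eyes.camera("scene")["color"][290:410,130:290],None,fx=3,fy=3)
cv2.imwrite("pics/after.png",np.hstack([a[:360],b[:360]])[:, :800])
E
```

```text
13.3417 0.05027770370913852
```

View pics/after.png

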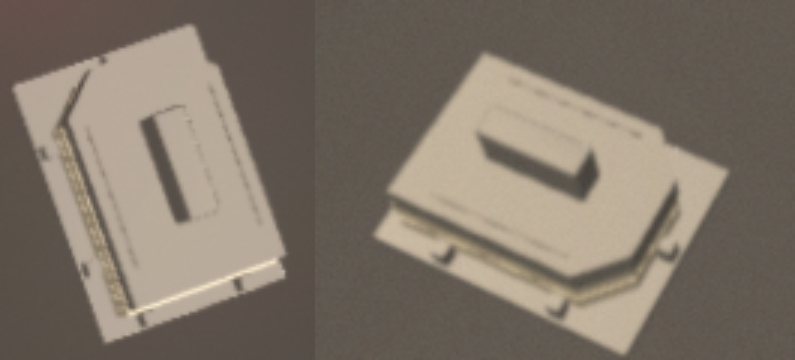

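The cover lies over the stack with its cut corners on the cut end. I'm triangulating three top corners to check that it is level and at the right height.

```bash
python3 - <<'E'
from h import *
import pickle
t=pickle.load(open("top.pkl","rb"));s=pickle.load(open("scene.pkl","rb"))
M=np.array([[np.cos(YP),np.sin(YP)],[-np.sin(YP),np.cos(YP)]])
for n,a,b in (("-66,-45",(285,258),(388,192)),("44,-45",(217,70),(572,277)),("44,45",(65,122),(660,135)),("rib +",None,None)):
    if a is None: continue
    o1,d1=ray(t,(np.array(a)+.5)/3-.5+[425,185]);o2,d2=ray(s,(np.array(b)-[315,0]+.5)/3-.5+[130,290])
    k=np.linalg.lstsq(np.c_[d1,-d2],o2-o1,rcond=None)[0];p,q=o1+d1*k[0],o2+d2*k[1];m=(p+q)/2
    print(n,np.round(M@(m[:2]-P)*1000),"z",round(m[2]*1000,1),"gap",round(np.linalg.norm(p-q)*1000,1))
E
```

```text
-66,-45 [-65. -45.] z 49.9 gap 0.9
44,-45 [ 45. -45.] z 49.7 gap 0.4
44,45 [45. 45.] z 44.7 gap 2.1
```

The corners lie within 1 mm of their intended positions. Two heights are about 50 mm against 52 expected, within the calibration error. The third, 44.7 mm, comes from a faint corner I picked by eye. The tool contact height agrees that it is seated.

```bash
python3 -c "
from station import env
print(env.hand_in(),env.current_time_s())"
```

```text
the job is handed in; nothing more can be done
the job is handed in; nothing more can be done
```

The cut-cornered cover is on the sample stack, cut corners over cut corners, lowered until contact at seated height and centred within about 1 mm by camera; the square-cornered cover wasn't touched, and the job is handed in (no verdict was returned).

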